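# Set the stop pin in the bracelet jig

### The arm

A 6-joint arm with a two-finger parallel gripper is mounted at the origin on the work surface. World frame = base frame: x ahead of the robot, y to its left, z up, the work surface at z = 0. Lengths are in m, angles in rad, forces in N, time in s.
With the tool pointing down it reaches from about 0.35 to 0.85 m from the base axis. Payload 8.1 kg.
Tool frame: the origin (TCP) lies at the centre of the arm's flange, where the gripper is bolted on; the fingertips stand 186 mm ahead of it and the grasp point (between the pads) lies 167 mm ahead of it; z points along the fingers, y is the line along which they close (so a half turn about z gives the same grasp; the last joint's range is limited). The gripper opens to 93 mm and grips with 3 to 60 N. Pads are 15 mm wide; open, the fingers measure 128 mm over their backs; the gripper's body (75 mm by 188 mm) begins 65 mm behind the grasp point.
Start: joints at [-1.284, 0.13, 1.488, -0, 1.523, -0.085], TCP at [0.218, -0.559, 0.405] pointing down, gripper open.
Joint ranges: [-2.96, 2.96], [-0.89, 2.26], [0.02, 2.5], [-1.34, 4.48], [0, 2.73], [-2.66, 2.66]. Speed limits (rad/s): [2.39, 2.39, 2.79, 3.14, 3.14, 3.14].

### API

Orientations are given as a rotation vector (axis times angle).
In Python, from plant import read_state, read_camera, camera_params, robot gives the robot as it stands.
- The arm moves only by the tool carry_out, never from a script. Its argument "targets" is a list of rows, each an object of numbers: "hand": the opening in per cent of the stroke, from 0 (shut) to 100 (fully open); "x", "y", "z": the shift along the tool's x, y, z in m; "ax", "ay", "az": the turn, a rotation vector about the tool's x, y, z in rad. In form: [{"hand": .., "x": .., "y": .., "z": .., "ax": .., "ay": .., "az": ..}, ...]. A call has 1 to 8 rows; each row is the pose to reach, as a shift and turn from the pose commanded when the call began, along the tool's axes at that moment; what a row does not reach only later rows make up. A row lasts 1/8 s, in which the tool goes at most 62.5 mm and 10.7 degrees, less where a joint would pass 70% of its speed; a pose out of reach is approached as far as the arm can. A call with a gripper value outside its range is refused whole. The fingers move at their own pace and stop on an object; "newtons" is the grip in N (left out, the last holds). Time passes only in rows, so rows that repeat a pose let the fingers close. It gives the time, the measured TCP pose, the force, the opening and the grip force at its end, in the units of the state.
- read_state(): the state, without advancing time (a new reading comes with each control period).
- read_camera(name): name is "side" or "top" or "wrist"; returns (picture, depth): 400x640x3 uint8, blue, green, red; 400x640 float32, m along the optical axis (not along the pixel's ray), 0 where there is no reading.
- camera_params(name): a dict with "fx", "fy", "cx", "cy" (pixels), "position" and "rotation" of the camera in the world. Camera axes: x right, y up, looking along -z (the intrinsics and any distortion apply to the point x, -y, -z); pixel columns grow to the right and rows downward; lengths in m; the calibration is good to about 2 mm. The wrist camera is an equidistant fisheye: a pixel r from the principal point sees the ray r / f radians off the axis. A picture is of the moment at which its call begins: read the wrist's pose just before it. camera_params takes no time and is no camera call; for the wrist camera it gives the pose at the moment of the call.
- robot.close_job(): hands the job in; it is judged then, once.
The state is a dict: "t": time; "q": joint angles; "dq": joint speeds; "joint_torque": joint torques, N m; "tool_pos": TCP position; "orientation": TCP orientation; "force": force on the tool from outside, world axes, zero at the start; "wrist_torque": the same for the moment, N m; "opening": finger opening in m; "gripper_force": force on a finger pad.
Only numpy, scipy, OpenCV 4.12 (cv2) and the standard library are available. Lean on these libraries where they do the work, as an engineer would, in place of code of your own. Each camera call takes 0.05 s, during which the arm holds its last target. There are 200 camera calls.

### The job

Take the red-handled spring pin out of its wooden stand and rest its tip lightly on the black strip of the blue-ended bending jig, near one end of the strip's centre line. Feel along the line with the tip, pressing gently, until it drops into the hole that you can hardly make out by eye, then press the pin fully home so its collar sits flat on the strip, and let go of it. Never force the pin against the jig or lever it over in the hole, and leave the jar, the palette and the screwdriver where they are.

Things in the scene. Friction and masses are not known exactly. Their poses are not given: they have to be found in the camera images.
- jig: Bending jig fixed to the bench, 96 x 250 x 42 mm high: a black strip lies open between two aluminium rails (top at 38 mm) and two blue end blocks (top at 42 mm, with discs up to 52 mm). Origin at the centre of the underside; x across the jig, y along its 250 mm, z up. A push of the pin on the jig above 15 N, down or sideways, is forcing it.
- strip_mid (a point): Middle of the open black strip (50 x 110 mm), on its surface, 34 mm above the bench; axes as the jig's. The line x = 0 is the centre line. On it lies one unmarked blind hole, 9.5 mm wide, 22 mm deep, rim chamfered 1.5 mm. The strip is clamped anew each time: the hole may be at any y from -30 to +30 mm (no reading gives it). Beyond that, to y = +-55 mm, the strip is plain.
- pin: Loose spring locating pin, 70 to 110 g, upright in the stand at the start. Origin at its tip, z up along the pin. Steel point 3.6 mm wide, tapering over 5 mm to a shank 8 mm wide; steel collar 20 mm wide with its underside 18 mm and top 22 mm above the tip; above it a stem on which a red sleeve (the handle, 24 mm wide, 42 mm long) slides, at rest 36 to 78 mm above the tip.
- sleeve (a joint): How far the red sleeve is pushed down on its stem towards the collar against the spring, 0 to 0.012 m (hard stop). The first movement takes 2.1 N, each further mm 0.3 N: 5 mm presses the tip down with about 3.6 N. When the tip drops into the hole the spring extends and this force vanishes.
- pin_tip (a point): The middle of the pin's pointed lower end. Held by a light grip the pin turns in the fingers about their closing line under a side load of about 6 N at the tip: once the tip is in the hole, moving on sideways levers it over. Leaning by more than 0.2 rad with the tip in the hole is levering.
- pin_grip (a point): Where to grip the pin: the middle of the red sleeve, on its axis; 60 mm above the tip when the spring is at rest, nearer when the sleeve is pushed down.
- stand: Fixed wooden block 70 x 70 x 34 mm high with a hole 11 mm wide and 26 mm deep in the middle of its top, in which the pin stands with its collar on the top. Origin at the centre of the underside. The pin must be lifted 20 mm to come clear of it.
- jar: Loose glass jar with copper lid, 72 mm diameter, 120 mm high, origin at the centre of the underside. Bystander.
- palette: Loose white round paint palette, 130 mm diameter, 10 mm thick, origin at the centre of the underside. Bystander.
- screwdriver: Loose screwdriver with blue handle, lying on the bench, origin under its middle. Bystander.

How it is judged:
By the outcome, as a careful person would: the job done as asked, in the order asked, and still so for the second after the job is handed in, with the robot touching nothing.
It also fails if it takes over 64 s, if anything falls off the work surface, if the arm or the gripper's body presses on something with over 40 N, if the wrist force passes 120 N, or if a joint passes its speed limit or range.

## Working session

There is one attempt and no reset: what is moved stays moved. The work goes in short steps, Python scripts to look and compute and a tool call to move; the robot and the scene stay as the last step left them, time stands still between calls to the robot, and variables do not carry over. Pictures are saved under pics/ and viewed, at most 10 in all, crops included, and the job is handed in when it is done.

Besides the shell and the picture viewer there is one more tool, called after ">>>" as name(argument=value, ...), one argument or row to a line, values as JSON. carry_out: Moves the arm, as the interface text tells. Its arguments: {"type":"object","properties":{"targets":{"type":"array","items":{"type":"object","properties":{"hand":{"type":"number"},"x":{"type":"number"},"y":{"type":"number"},"z":{"type":"number"},"ax":{"type":"number"},"ay":{"type":"number"},"az":{"type":"number"}}}},"newtons":{"type":"number"}},"required":["targets"]}

```bash
mkdir -p pics; ls; cat > h.py <<'E'
import numpy as np, cv2
from plant import read_state, read_camera, camera_params, robot
from scipy.spatial.transform import Rotation as R
def world(p,d,u,v):
    "pixel(s) + depth -> world (pinhole)"
    u=np.asarray(u);v=np.asarray(v);z=d[v,u]
    c=np.stack([(u-p['cx'])/p['fx']*z,-(v-p['cy'])/p['fy']*z,-z],-1)
    return c@np.array(p['rotation']).T+np.array(p['position'])
E
python3 - <<'E'
from h import *
for n in('top','side'):
    p=camera_params(n);im,d=read_camera(n);cv2.imwrite(f'pics/{n}0.png',im);np.save(f'{n}0.npy',d);print(n,p,d.min(),d.max())
s=read_state();print(s)
E
```

```text
pics
top {'fx': 405.6962042151438, 'fy': 405.6962042151438, 'cx': 326.15783098890785, 'cy': 195.98795313793968, 'position': array([0.50823549, 0.01497523, 0.93445929]), 'rotation': array([ 0.10867835, -0.12187136, -1.57327684])} 0.0 1.8594743
side {'fx': 486.5197414965152, 'fy': 486.5197414965152, 'cx': 309.5755779397921, 'cy': 200.83868126538175, 'position': array([ 0.45265036, -0.68529983,  0.71177149]), 'rotation': array([ 0.83092943, -0.11196362, -0.25607502])} 0.0 3.4171436
{'t': 0.1, 'q': array([-1.28440444e+00,  1.31055989e-01,  1.48912555e+00, -3.22592337e-05,
        1.52298193e+00, -8.54011924e-02]), 'dq': array([ 8.11812034e-05, -3.16870272e-03, -1.98817792e-03, -8.78518080e-04,
       -8.73562323e-04,  4.67421370e-04]), 'joint_torque': array([ 1.86669458e-03, -5.61340570e+01, -4.93096626e+01,  7.71010900e-02,
        2.91282905e-02, -8.32071419e-05]), 'tool_pos': array([ 0.2179316 , -0.55881497,  0.40383444]), 'orientation': array([-3.08593271e+00, -5.80367495e-01,  2.97758298e-04]), 'force': array([-0.02165912, -0.84807114, -0.7581048 ]), 'wrist_torque': array([ 0.01111559,  0.01683991, -0.01025808]), 'gripper_force': 0.0, 'opening': 0.09275438392840703}
```

View pics/top0.png

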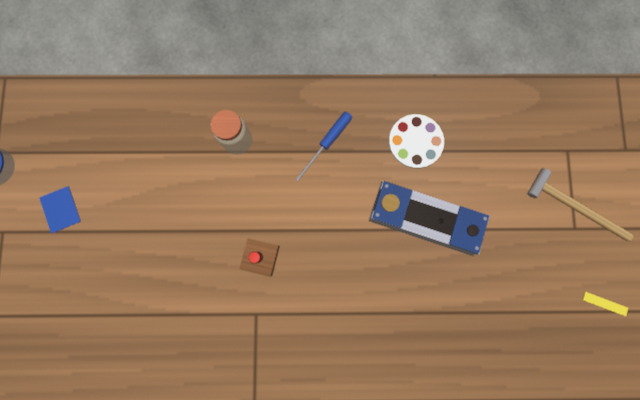

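View pics/side0.png

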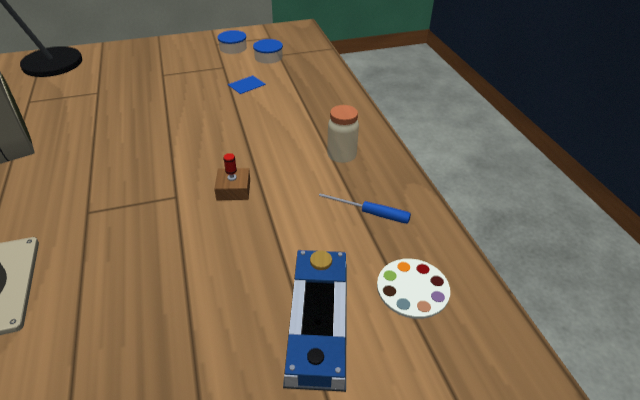

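The top view shows the red pin at about (255,257) in its stand at (260,257). The jig's black strip is centred near (432,218), with a faint darker spot at about (441,221). The side view agrees, with the pin at (230,165) and the strip at (319,308).

```bash
sed -i "s/np.array(p\['rotation'\]).T/R.from_rotvec(p['rotation']).as_matrix().T/" h.py
python3 - <<'E'
from h import *
for n,box,rb in(('top',(370,180,492,258),(235,235,285,280)),('side',(280,245,352,392),(212,150,255,202))):
    p=camera_params(n);im=cv2.imread(f'pics/{n}0.png');d=np.load(f'{n}0.npy')
    u,v=np.meshgrid(np.arange(640),np.arange(400));W=world(p,d,u,v)
    hsv=cv2.cvtColor(im,cv2.COLOR_BGR2HSV)
    def pts(b,m): 
        k=np.zeros_like(m);k[b[1]:b[3],b[0]:b[2]]=1
        return W[m&k&(d>0)]
    blk=hsv[...,2]<55
    q=pts(box,blk);q=q[abs(q[:,2]-.034)<.008]
    # largest component by median distance
    c=np.median(q,0);q=q[np.linalg.norm(q[:,:2]-c[:2],axis=1)<.065]
    r=cv2.minAreaRect(q[:,:2].astype(np.float32)*1000);print(n,'strip',r,q[:,2].mean())
    blue=(hsv[...,0]>100)&(hsv[...,0]<130)&(hsv[...,1]>120)
    q=pts(box,blue);q=q[q[:,2]>.03];r=cv2.minAreaRect(q[:,:2].astype(np.float32)*1000);print('blue',r,np.median(q[:,2]))
    red=((hsv[...,0]<8)|(hsv[...,0]>172))&(hsv[...,1]>180)&(hsv[...,2]>100)
    q=pts(rb,red);t=q[q[:,2]>q[:,2].max()-.004];print('red',q.min(0),q.max(0),'top',np.median(t,0),len(t))
    q=pts(rb,np.ones_like(red));q=q[abs(q[:,2]-.034)<.004];print('stand',cv2.minAreaRect(q[:,:2].astype(np.float32)*1000),np.median(q[:,2]))
s=read_state();print(R.from_rotvec(s['orientation']).as_matrix().round(3))
E
```

```text
top strip ((581.6192016601562, -256.3863525390625), (43.08565139770508, 44.55256652832031), 73.06222534179688) 0.03338625767426774
blue ((593.07470703125, -223.24383544921875), (242.4220733642578, 86.69296264648438), 70.94856262207031) 0.041967320156985566
red [0.50500074 0.14561416 0.09075909] [0.51709213 0.16625619 0.09541273] top [0.50998996 0.16426714 0.09445231] 8
stand ((508.03680419921875, 155.84022521972656), (70.53211212158203, 69.9296646118164), 76.39371490478516) 0.03403124959482079
side strip ((595.1844482421875, -223.18319702148438), (112.40760803222656, 49.13492202758789), 71.00665283203125) 0.03475960577259804
blue ((594.1285400390625, -225.7222442626953), (245.82960510253906, 88.41806030273438), 71.00200653076172) 0.04264096156443464
red [0.49780948 0.14411648 0.09172452] [0.51937301 0.16766559 0.09682236] top [0.50823257 0.15316348 0.09490332] 53
stand ((508.21063232421875, 155.78439331054688), (78.39290618896484, 70.31841278076172), 75.95677185058594) 0.03488677690099262
[[ 0.932  0.363 -0.   ]
 [ 0.363 -0.932  0.001]
 [ 0.    -0.002 -1.   ]]
```

```bash
cat >> h.py <<'E'
def goto(pos,yaw=None):
    "shift/turn in tool axes to TCP pos, tool pointing down with closing line y at yaw (deg)"
    s=read_state();M=R.from_rotvec(s['orientation']);o='shift %s'%(M.inv().apply(np.array(pos)-s['tool_pos'])).round(4)
    if yaw is not None:
        a=np.radians(yaw);y=np.array([np.cos(a),np.sin(a),0]);z=np.array([0,0,-1.]);T=R.from_matrix(np.stack([np.cross(y,z),y,z],1))
        o+=' turn %s'%(M.inv()*T).as_rotvec().round(4)
    print('t %.2f'%s['t'],s['tool_pos'].round(4),s['orientation'].round(4),'F',s['force'].round(2),'open %.4f'%s['opening'],o)
E
python3 -c "
from h import *
goto([.508,.1555,.345],-19)"
```

```text
t 0.10 [ 0.2179 -0.5588  0.4038] [-3.0859e+00 -5.8040e-01  3.0000e-04] F [-0.02 -0.85 -0.76] open 0.0928 shift [ 0.5297 -0.56    0.0598] turn [-1.400e-03 -8.000e-04 -8.674e-01]
```

>>> carry_out(
  targets=[
    {"x": 0.53,"y": -0.56,"z": 0.0,"az": -0.867},
    {"x": 0.53,"y": -0.56,"z": 0.0,"az": -0.867},
    {"x": 0.53,"y": -0.56,"z": 0.0,"az": -0.867},
    {"x": 0.53,"y": -0.56,"z": 0.0,"az": -0.867},
    {"x": 0.53,"y": -0.56,"z": 0.0,"az": -0.867},
    {"x": 0.53,"y": -0.56,"z": 0.0,"az": -0.867},
    {"x": 0.53,"y": -0.56,"z": 0.0,"az": -0.867},
    {"x": 0.53,"y": -0.56,"z": 0.0,"az": -0.867},
  ],
)

```text
schema error: expected keys hand, x, y, z, ax, ay, az
```

```bash
python3 -c "
from h import *
goto([.508,.1555,.345],-19)"
```

```text
t 0.10 [ 0.2179 -0.5588  0.4038] [-3.0859e+00 -5.8040e-01  3.0000e-04] F [-0.02 -0.85 -0.76] open 0.0928 shift [ 0.5297 -0.56    0.0598] turn [-1.400e-03 -8.000e-04 -8.674e-01]
```

>>> carry_out(
  targets=[
    {"hand": 100,"x": 0.53,"y": -0.56,"z": 0,"ax": 0,"ay": 0,"az": -0.867},
    {"hand": 100,"x": 0.53,"y": -0.56,"z": 0,"ax": 0,"ay": 0,"az": -0.867},
    {"hand": 100,"x": 0.53,"y": -0.56,"z": 0,"ax": 0,"ay": 0,"az": -0.867},
    {"hand": 100,"x": 0.53,"y": -0.56,"z": 0,"ax": 0,"ay": 0,"az": -0.867},
    {"hand": 100,"x": 0.53,"y": -0.56,"z": 0,"ax": 0,"ay": 0,"az": -0.867},
    {"hand": 100,"x": 0.53,"y": -0.56,"z": 0,"ax": 0,"ay": 0,"az": -0.867},
    {"hand": 100,"x": 0.53,"y": -0.56,"z": 0,"ax": 0,"ay": 0,"az": -0.867},
    {"hand": 100,"x": 0.53,"y": -0.56,"z": 0,"ax": 0,"ay": 0,"az": -0.867},
  ],
)

```text
t: 1.1
tool_pos: [0.4064, -0.0938, 0.4046]
orientation: [2.558, 1.823, 0.0]
force: [1.3, -0.8, 0.4]
opening: 0.0931
gripper_force: 0.0
```

```bash
python3 -c "
from h import *
goto([.508,.1555,.345],-19)"
```

```text
t 1.10 [ 0.4064 -0.0938  0.4046] [2.5580e+00 1.8232e+00 3.0000e-04] F [ 1.26 -0.81  0.35] open 0.0931 shift [0.2688 0.0147 0.0596] turn [ 0.0004  0.     -0.0007]
```

>>> carry_out(
  targets=[
    {"hand": 100,"x": 0.269,"y": 0.015,"z": 0.06,"ax": 0,"ay": 0,"az": 0},
    {"hand": 100,"x": 0.269,"y": 0.015,"z": 0.06,"ax": 0,"ay": 0,"az": 0},
    {"hand": 100,"x": 0.269,"y": 0.015,"z": 0.06,"ax": 0,"ay": 0,"az": 0},
    {"hand": 100,"x": 0.269,"y": 0.015,"z": 0.06,"ax": 0,"ay": 0,"az": 0},
    {"hand": 100,"x": 0.269,"y": 0.015,"z": 0.06,"ax": 0,"ay": 0,"az": 0},
    {"hand": 100,"x": 0.269,"y": 0.015,"z": 0.06,"ax": 0,"ay": 0,"az": 0},
  ],
)

```text
t: 1.85
tool_pos: [0.5079, 0.1552, 0.3433]
orientation: [-2.554, -1.827, 0.003]
force: [-1.0, -1.0, 0.1]
opening: 0.093
gripper_force: 0.0
```

```bash
python3 -c "
from h import *
goto([.508,.1555,.244],-19)
im,d=read_camera('wrist');cv2.imwrite('pics/w1.png',im);p=camera_params('wrist');print(p)"
```

```text
t 1.85 [0.5079 0.1552 0.3433] [-2.5544 -1.8268  0.0035] F [-0.96 -0.98  0.13] open 0.0930 shift [0.0004 0.0002 0.0993] turn [-0.0022  0.0011  0.0025]
{'fx': 309.70691628693146, 'fy': 309.70691628693146, 'cx': 322.47105837381457, 'cy': 197.61861099330233, 'position': array([0.53322803, 0.22715124, 0.32461433]), 'rotation': array([-0.27938028,  0.04804373, -0.3276733 ])}
```

View pics/w1.png

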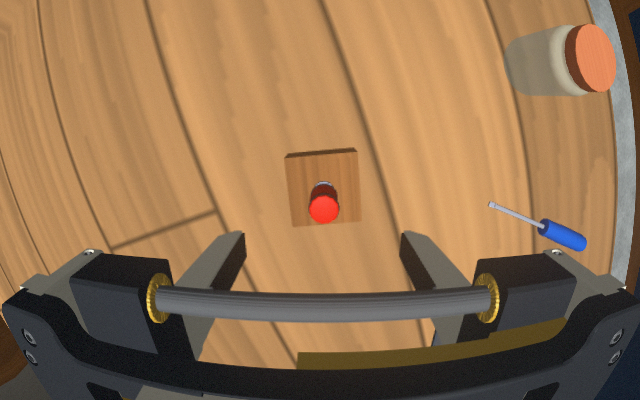

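The pin (323,205) sits centred between the fingers, so I'll descend and grip.

>>> carry_out(
  targets=[
    {"hand": 100,"x": 0,"y": 0,"z": 0.05,"ax": 0,"ay": 0,"az": 0},
    {"hand": 100,"x": 0,"y": 0,"z": 0.08,"ax": 0,"ay": 0,"az": 0},
    {"hand": 100,"x": 0,"y": 0,"z": 0.099,"ax": 0,"ay": 0,"az": 0},
    {"hand": 100,"x": 0,"y": 0,"z": 0.099,"ax": 0,"ay": 0,"az": 0},
    {"hand": 0,"x": 0,"y": 0,"z": 0.099,"ax": 0,"ay": 0,"az": 0},
    {"hand": 0,"x": 0,"y": 0,"z": 0.099,"ax": 0,"ay": 0,"az": 0},
    {"hand": 0,"x": 0,"y": 0,"z": 0.099,"ax": 0,"ay": 0,"az": 0},
    {"hand": 0,"x": 0,"y": 0,"z": 0.099,"ax": 0,"ay": 0,"az": 0},
  ],
  newtons=15,
)

```text
t: 2.9
tool_pos: [0.5083, 0.1537, 0.2462]
orientation: [2.558, 1.824, 0.001]
force: [0.6, 1.0, -0.3]
opening: 0.0573
gripper_force: 0.0
```

>>> carry_out(
  targets=[
    {"hand": 0,"x": 0,"y": 0,"z": 0,"ax": 0,"ay": 0,"az": 0},
    {"hand": 0,"x": 0,"y": 0,"z": 0,"ax": 0,"ay": 0,"az": 0},
    {"hand": 0,"x": 0,"y": 0,"z": 0,"ax": 0,"ay": 0,"az": 0},
  ],
)

```text
t: 3.28
tool_pos: [0.5081, 0.1536, 0.2457]
orientation: [-2.558, -1.824, 0.0]
force: [0.3, -0.3, 0.2]
opening: 0.0276
gripper_force: 0.0
```

>>> carry_out(
  targets=[
    {"hand": 0,"x": 0,"y": 0,"z": 0,"ax": 0,"ay": 0,"az": 0},
    {"hand": 0,"x": 0,"y": 0,"z": 0,"ax": 0,"ay": 0,"az": 0},
    {"hand": 0,"x": 0,"y": 0,"z": 0,"ax": 0,"ay": 0,"az": 0},
  ],
)

```text
t: 3.65
tool_pos: [0.5081, 0.1536, 0.2457]
orientation: [-2.558, -1.824, 0.0]
force: [-0.3, 0.9, -0.5]
opening: 0.0236
gripper_force: 15.0
```

>>> carry_out(
  targets=[
    {"hand": 0,"x": 0,"y": 0,"z": -0.02,"ax": 0,"ay": 0,"az": 0},
    {"hand": 0,"x": 0,"y": 0,"z": -0.06,"ax": 0,"ay": 0,"az": 0},
    {"hand": 0,"x": 0,"y": 0,"z": -0.06,"ax": 0,"ay": 0,"az": 0},
    {"hand": 0,"x": 0,"y": 0,"z": -0.06,"ax": 0,"ay": 0,"az": 0},
  ],
)

```text
t: 4.15
tool_pos: [0.5079, 0.1536, 0.3052]
orientation: [-2.558, -1.824, 0.001]
force: [-1.5, -0.3, -1.1]
opening: 0.0238
gripper_force: 15.0
```

```bash
python3 -c "
from h import *
j=np.array([.326,.9455]);c=np.array([.5945,-.224])-j*.040
goto([*c,.305],-19)
im,d=read_camera('wrist');cv2.imwrite('pics/w2.png',im)"
```

```text
t 4.15 [0.5079 0.1536 0.3052] [-2.5578e+00 -1.8237e+00  6.0000e-04] F [-1.51 -0.25 -1.14] open 0.0238 shift [-3.687e-01  2.049e-01  2.000e-04] turn [-0.0004  0.0002 -0.0004]
```

View pics/w2.png

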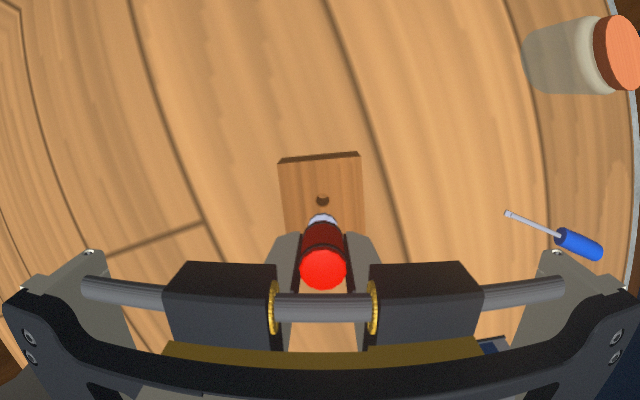

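The pin is in the grip and clear of the stand hole (322,200). I'll carry it, raised a little, to above the near end of the strip, 40 mm from its middle.

>>> carry_out(
  targets=[
    {"hand": 0,"x": -0.02,"y": 0.01,"z": -0.03,"ax": 0,"ay": 0,"az": 0},
    {"hand": 0,"x": -0.37,"y": 0.205,"z": -0.03,"ax": 0,"ay": 0,"az": 0},
    {"hand": 0,"x": -0.37,"y": 0.205,"z": -0.03,"ax": 0,"ay": 0,"az": 0},
    {"hand": 0,"x": -0.37,"y": 0.205,"z": -0.03,"ax": 0,"ay": 0,"az": 0},
    {"hand": 0,"x": -0.37,"y": 0.205,"z": -0.03,"ax": 0,"ay": 0,"az": 0},
    {"hand": 0,"x": -0.37,"y": 0.205,"z": -0.03,"ax": 0,"ay": 0,"az": 0},
    {"hand": 0,"x": -0.37,"y": 0.205,"z": -0.03,"ax": 0,"ay": 0,"az": 0},
    {"hand": 0,"x": -0.37,"y": 0.205,"z": -0.03,"ax": 0,"ay": 0,"az": 0},
  ],
)

```text
t: 5.2
tool_pos: [0.5806, -0.2663, 0.3334]
orientation: [-2.559, -1.819, 0.003]
force: [0.2, -0.0, -1.2]
opening: 0.0236
gripper_force: 15.0
```

>>> carry_out(
  targets=[
    {"hand": 0,"x": 0,"y": 0,"z": 0,"ax": 0,"ay": 0,"az": 0},
    {"hand": 0,"x": 0,"y": 0,"z": 0,"ax": 0,"ay": 0,"az": 0},
    {"hand": 0,"x": 0,"y": 0,"z": 0,"ax": 0,"ay": 0,"az": 0},
  ],
)

```text
t: 5.58
tool_pos: [0.5814, -0.2616, 0.3353]
orientation: [-2.556, -1.825, 0.0]
force: [-1.3, 0.6, -0.9]
opening: 0.0236
gripper_force: 15.0
```

```bash
python3 - <<'E'
from h import *
j=np.array([.326,.9455]);c=np.array([.5945,-.224])-j*.040
goto([*c,.274],-19)
p=camera_params('wrist');im,d=read_camera('wrist');cv2.imwrite('pics/w3.png',im);np.save('w3.npy',d)
# strip outline by fisheye + depth
u,v=np.meshgrid(np.arange(640),np.arange(400));dx,dy=u-p['cx'],v-p['cy'];r=np.hypot(dx,dy)+1e-9;th=r/p['fx']
t=np.tan(th)/r;C=np.stack([dx*t*d,-dy*t*d,-d],-1);W=C@R.from_rotvec(p['rotation']).as_matrix().T+p['position']
e=(W[...,:2]-[.5945,-.224]);Y=e@j;X=e@np.array([j[1],-j[0]])
b=(im.max(2)<60)&(abs(W[...,2]-.034)<.006)&(abs(Y)<.054)
for lo in range(-50,50,10):
    m=b&(Y*1000>lo)&(Y*1000<lo+10)
    if m.sum()>30:print(lo,m.sum(),(np.percentile(X[m],[1,99])*1000).round(1),W[m][:,2].mean().round(4))
m=(im.max(2)<110)&(abs(W[...,2]-.034)<.006);print(np.percentile(Y[b],[1,99]))
s=read_state()
for i in range(6):
    read_camera('wrist');print(read_state()['force'].round(2))
E
```

```text
t 5.58 [ 0.5814 -0.2616  0.3353] [-2.5558e+00 -1.8252e+00  3.0000e-04] F [-1.28  0.61 -0.93] open 0.0236 shift [-0.0002  0.0002  0.0613] turn [-0.0009 -0.0004  0.0011]
-30 40 [-4.8  6. ] 0.0331
[-0.03067825 -0.02120454]
[ 0.58 -0.57 -0.87]
[ 0.06  0.24 -0.49]
[ 0.4   0.05 -1.32]
[ 0.42 -0.09 -1.07]
[ 0.95 -0.57 -1.42]
[ 0.79  0.9  -1.22]
```

View pics/w3.png

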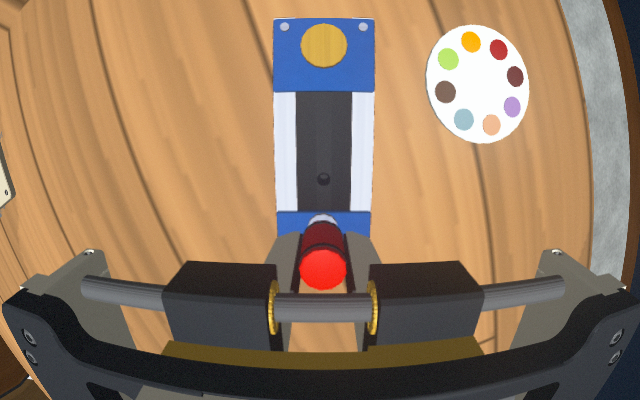

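The wrist view shows the strip spanning rows 92–212, centred under the pin, with a faint dark spot at (323,179). That is about 26 mm from the middle, towards the end I'm starting from. I'll still feel for it from about -43 mm.

>>> carry_out(
  targets=[
    {"hand": 0,"x": -0.003,"y": 0.0005,"z": 0.03,"ax": 0,"ay": 0,"az": 0},
    {"hand": 0,"x": -0.003,"y": 0.0005,"z": 0.055,"ax": 0,"ay": 0,"az": 0},
    {"hand": 0,"x": -0.003,"y": 0.0005,"z": 0.067,"ax": 0,"ay": 0,"az": 0},
    {"hand": 0,"x": -0.003,"y": 0.0005,"z": 0.067,"ax": 0,"ay": 0,"az": 0},
    {"hand": 0,"x": -0.003,"y": 0.0005,"z": 0.067,"ax": 0,"ay": 0,"az": 0},
  ],
)

```text
t: 6.55
tool_pos: [0.5813, -0.2662, 0.2701]
orientation: [2.557, 1.823, 0.001]
force: [0.4, 0.4, 0.2]
opening: 0.0239
gripper_force: 15.0
```

>>> carry_out(
  targets=[
    {"hand": 0,"x": 0,"y": 0,"z": 0.002,"ax": 0,"ay": 0,"az": 0},
    {"hand": 0,"x": 0,"y": 0,"z": 0.004,"ax": 0,"ay": 0,"az": 0},
    {"hand": 0,"x": 0,"y": 0,"z": 0.004,"ax": 0,"ay": 0,"az": 0},
  ],
)

```text
t: 6.92
tool_pos: [0.5808, -0.266, 0.2647]
orientation: [-2.558, -1.824, 0.0]
force: [0.7, 0.5, -0.7]
opening: 0.0238
gripper_force: 15.0
```

>>> carry_out(
  targets=[
    {"hand": 0,"x": 0,"y": 0,"z": 0.0015,"ax": 0,"ay": 0,"az": 0},
    {"hand": 0,"x": 0,"y": 0,"z": 0.003,"ax": 0,"ay": 0,"az": 0},
    {"hand": 0,"x": 0,"y": 0,"z": 0.003,"ax": 0,"ay": 0,"az": 0},
  ],
)

```text
t: 7.3
tool_pos: [0.5809, -0.2661, 0.262]
orientation: [2.558, 1.824, 0.0]
force: [-1.1, -0.1, 2.5]
opening: 0.024
gripper_force: 15.0
```

```bash
cat >> h.py <<'E'
def feel(n=4):
    "mean force (tool axes: x along strip, y across) and tip line position"
    F=[]
    for i in range(n): read_camera('side');F.append(read_state()['force'])
    s=read_state();j=np.array([.326,.9455]);e=s['tool_pos'][:2]-[.5945,-.224];F=np.mean(F,0)
    print('t %.2f Y %.1f X %.1f z %.1f mm'%(s['t'],*(1e3*np.array([e@j,e@[j[1],-j[0]],s['tool_pos'][2]]))),'F along %.2f across %.2f up %.2f'%(F[:2]@j,F[:2]@[j[1],-j[0]],F[2]))
E
python3 -c "
from h import *
feel(6)"
```

```text
t 7.60 Y -44.2 X 0.9 z 261.9 mm F along 0.18 across -0.35 up 2.27
```

>>> carry_out(
  targets=[
    {"hand": 0,"x": 0,"y": 0,"z": 0.0015,"ax": 0,"ay": 0,"az": 0},
    {"hand": 0,"x": 0,"y": 0,"z": 0.003,"ax": 0,"ay": 0,"az": 0},
    {"hand": 0,"x": 0,"y": 0,"z": 0.003,"ax": 0,"ay": 0,"az": 0},
  ],
)

```text
t: 7.98
tool_pos: [0.5809, -0.266, 0.2587]
orientation: [2.558, 1.824, 0.0]
force: [0.2, 0.8, 3.1]
opening: 0.0239
gripper_force: 15.0
```

>>> carry_out(
  targets=[
    {"hand": 0,"x": 0.0015,"y": 0,"z": 0,"ax": 0,"ay": 0,"az": 0},
    {"hand": 0,"x": 0.003,"y": 0,"z": 0,"ax": 0,"ay": 0,"az": 0},
    {"hand": 0,"x": 0.003,"y": 0,"z": 0,"ax": 0,"ay": 0,"az": 0},
  ],
)

```text
t: 8.35
tool_pos: [0.5819, -0.2632, 0.2589]
orientation: [2.558, 1.824, -0.0]
force: [-1.2, -3.1, 3.5]
opening: 0.0238
gripper_force: 15.0
```

>>> carry_out(
  targets=[
    {"hand": 0,"x": 0.0015,"y": 0,"z": 0,"ax": 0,"ay": 0,"az": 0},
    {"hand": 0,"x": 0.003,"y": 0,"z": 0,"ax": 0,"ay": 0,"az": 0},
    {"hand": 0,"x": 0.003,"y": 0,"z": 0,"ax": 0,"ay": 0,"az": 0},
  ],
)

```text
t: 8.72
tool_pos: [0.5829, -0.2601, 0.2587]
orientation: [-2.558, -1.824, -0.0]
force: [0.0, -1.9, 3.9]
opening: 0.0237
gripper_force: 15.0
```

```bash
python3 -c "
from h import *
feel(6)"
```

```text
t 9.03 Y -38.1 X 0.8 z 258.7 mm F along -1.67 across 0.43 up 3.36
```

Pressing steadily with about 3.4 N. I'll keep feeling along the line.

>>> carry_out(
  targets=[
    {"hand": 0,"x": 0.0015,"y": 0,"z": 0,"ax": 0,"ay": 0,"az": 0},
    {"hand": 0,"x": 0.003,"y": 0,"z": 0,"ax": 0,"ay": 0,"az": 0},
    {"hand": 0,"x": 0.003,"y": 0,"z": 0,"ax": 0,"ay": 0,"az": 0},
  ],
)

```text
t: 9.4
tool_pos: [0.5838, -0.2574, 0.2587]
orientation: [-2.558, -1.824, -0.0]
force: [-1.2, -1.6, 3.9]
opening: 0.0237
gripper_force: 15.0
```

>>> carry_out(
  targets=[
    {"hand": 0,"x": 0.001,"y": 0,"z": 0,"ax": 0,"ay": 0,"az": 0},
    {"hand": 0,"x": 0.002,"y": 0,"z": 0,"ax": 0,"ay": 0,"az": 0},
    {"hand": 0,"x": 0.002,"y": 0,"z": 0,"ax": 0,"ay": 0,"az": 0},
  ],
)

```text
t: 9.78
tool_pos: [0.5845, -0.2555, 0.2587]
orientation: [-2.558, -1.824, -0.0]
force: [-0.2, -2.0, 3.2]
opening: 0.0235
gripper_force: 15.0
```

```bash
python3 -c "
from h import *
feel(5)"
```

```text
t 10.03 Y -33.1 X 0.8 z 258.7 mm F along -2.24 across 0.17 up 2.70
```

>>> carry_out(
  targets=[
    {"hand": 0,"x": 0.001,"y": 0,"z": 0,"ax": 0,"ay": 0,"az": 0},
    {"hand": 0,"x": 0.002,"y": 0,"z": 0,"ax": 0,"ay": 0,"az": 0},
    {"hand": 0,"x": 0.002,"y": 0,"z": 0,"ax": 0,"ay": 0,"az": 0},
  ],
)

```text
t: 10.4
tool_pos: [0.5851, -0.2529, 0.2582]
orientation: [-2.556, -1.823, -0.001]
force: [1.6, 1.7, -0.1]
opening: 0.0238
gripper_force: 15.0
```

```bash
python3 -c "
from h import *
feel(5)"
```

```text
t 10.65 Y -30.5 X 0.6 z 258.2 mm F along 3.68 across 0.21 up 0.23
```

It dropped: the up force vanished and the rim now pushes forward. I'll follow that lateral force to centre the pin.

>>> carry_out(
  targets=[
    {"hand": 0,"x": 0.0007,"y": 0,"z": 0,"ax": 0,"ay": 0,"az": 0},
    {"hand": 0,"x": 0.0015,"y": 0,"z": 0,"ax": 0,"ay": 0,"az": 0},
    {"hand": 0,"x": 0.0015,"y": 0,"z": 0,"ax": 0,"ay": 0,"az": 0},
  ],
)

```text
t: 11.02
tool_pos: [0.5854, -0.2524, 0.2585]
orientation: [-2.558, -1.824, 0.001]
force: [-0.0, 0.6, -1.8]
opening: 0.0236
gripper_force: 15.0
```

```bash
python3 -c "
from h import *
feel(5)
im,d=read_camera('side');cv2.imwrite('pics/s4.png',cv2.resize(im[230:400,230:400],None,fx=3.5,fy=3.5,interpolation=cv2.INTER_CUBIC))"
```

```text
t 11.28 Y -29.8 X 0.7 z 258.6 mm F along 1.20 across -0.21 up -1.75
```

View pics/s4.png

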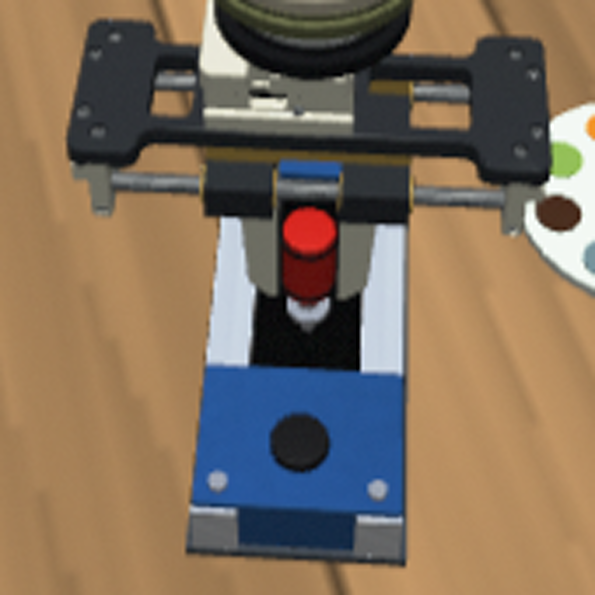

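The pin stands upright with its tip in the strip. I'll centre it slightly more and start pressing down.

>>> carry_out(
  targets=[
    {"hand": 0,"x": 0.0008,"y": 0,"z": 0,"ax": 0,"ay": 0,"az": 0},
    {"hand": 0,"x": 0.0008,"y": 0,"z": 0.0015,"ax": 0,"ay": 0,"az": 0},
    {"hand": 0,"x": 0.0008,"y": 0,"z": 0.003,"ax": 0,"ay": 0,"az": 0},
    {"hand": 0,"x": 0.0008,"y": 0,"z": 0.003,"ax": 0,"ay": 0,"az": 0},
  ],
)

```text
t: 11.82
tool_pos: [0.5858, -0.2516, 0.2555]
orientation: [-2.558, -1.824, 0.0]
force: [-1.1, -0.4, -1.2]
opening: 0.0238
gripper_force: 15.0
```

```bash
python3 -c "
from h import *
feel(5)"
```

```text
t 12.07 Y -28.9 X 0.8 z 255.8 mm F along 0.31 across 0.28 up -0.75
```

>>> carry_out(
  targets=[
    {"hand": 0,"x": 0,"y": 0,"z": 0.0015,"ax": 0,"ay": 0,"az": 0},
    {"hand": 0,"x": 0,"y": 0,"z": 0.003,"ax": 0,"ay": 0,"az": 0},
    {"hand": 0,"x": 0,"y": 0,"z": 0.0045,"ax": 0,"ay": 0,"az": 0},
    {"hand": 0,"x": 0,"y": 0,"z": 0.0045,"ax": 0,"ay": 0,"az": 0},
  ],
)

```text
t: 12.58
tool_pos: [0.5857, -0.2515, 0.2509]
orientation: [-2.558, -1.824, 0.0]
force: [0.3, -0.1, -1.4]
opening: 0.0239
gripper_force: 15.0
```

```bash
python3 -c "
from h import *
feel(5)"
```

```text
t 12.82 Y -28.8 X 0.8 z 251.3 mm F along -0.08 across -0.29 up -0.54
```

Sliding in freely, so I'll go on to the collar seat (expected at z of about 246) and a few millimetres of spring.

>>> carry_out(
  targets=[
    {"hand": 0,"x": 0,"y": 0,"z": 0.002,"ax": 0,"ay": 0,"az": 0},
    {"hand": 0,"x": 0,"y": 0,"z": 0.004,"ax": 0,"ay": 0,"az": 0},
    {"hand": 0,"x": 0,"y": 0,"z": 0.006,"ax": 0,"ay": 0,"az": 0},
    {"hand": 0,"x": 0,"y": 0,"z": 0.007,"ax": 0,"ay": 0,"az": 0},
    {"hand": 0,"x": 0,"y": 0,"z": 0.007,"ax": 0,"ay": 0,"az": 0},
  ],
)

```text
t: 13.45
tool_pos: [0.5858, -0.2515, 0.2444]
orientation: [-2.558, -1.824, 0.0]
force: [-1.1, 0.8, 2.9]
opening: 0.0237
gripper_force: 15.0
```

```bash
python3 -c "
from h import *
feel(5)"
```

```text
t 13.70 Y -28.9 X 0.8 z 244.3 mm F along 0.40 across -1.42 up 2.30
```

Seated: the force returned 17.7 mm below the first touch, against an 18 mm collar height. One firmer press, then ease off, let go and retreat.

>>> carry_out(
  targets=[
    {"hand": 0,"x": 0,"y": 0,"z": 0.0015,"ax": 0,"ay": 0,"az": 0},
    {"hand": 0,"x": 0,"y": 0,"z": 0.003,"ax": 0,"ay": 0,"az": 0},
    {"hand": 0,"x": 0,"y": 0,"z": 0.003,"ax": 0,"ay": 0,"az": 0},
    {"hand": 0,"x": 0,"y": 0,"z": 0.003,"ax": 0,"ay": 0,"az": 0},
  ],
)

```text
t: 14.2
tool_pos: [0.5859, -0.2516, 0.2413]
orientation: [2.558, 1.824, 0.0]
force: [-1.1, 0.7, 2.5]
opening: 0.0236
gripper_force: 15.0
```

>>> carry_out(
  targets=[
    {"hand": 0,"x": 0,"y": 0,"z": -0.0015,"ax": 0,"ay": 0,"az": 0},
    {"hand": 0,"x": 0,"y": 0,"z": -0.003,"ax": 0,"ay": 0,"az": 0},
    {"hand": 60,"x": 0,"y": 0,"z": -0.003,"ax": 0,"ay": 0,"az": 0},
    {"hand": 60,"x": 0,"y": 0,"z": -0.003,"ax": 0,"ay": 0,"az": 0},
    {"hand": 60,"x": 0,"y": 0,"z": -0.003,"ax": 0,"ay": 0,"az": 0},
    {"hand": 60,"x": 0,"y": 0,"z": -0.003,"ax": 0,"ay": 0,"az": 0},
    {"hand": 60,"x": 0,"y": 0,"z": -0.003,"ax": 0,"ay": 0,"az": 0},
    {"hand": 60,"x": 0,"y": 0,"z": -0.003,"ax": 0,"ay": 0,"az": 0},
  ],
)

```text
t: 15.2
tool_pos: [0.5858, -0.2515, 0.2443]
orientation: [2.558, 1.824, 0.0]
force: [-0.7, -0.3, -0.2]
opening: 0.056
gripper_force: 0.0
```

```bash
python3 -c "
from h import *
feel(2);print(read_state()['opening'])"
```

```text
t 15.30 Y -28.9 X 0.8 z 244.2 mm F along 0.55 across -0.33 up 0.24
0.055593017558094225
```

>>> carry_out(
  targets=[
    {"hand": 60,"x": 0,"y": 0,"z": -0.02,"ax": 0,"ay": 0,"az": 0},
    {"hand": 60,"x": 0,"y": 0,"z": -0.06,"ax": 0,"ay": 0,"az": 0},
    {"hand": 60,"x": 0,"y": 0,"z": -0.1,"ax": 0,"ay": 0,"az": 0},
    {"hand": 60,"x": 0,"y": 0,"z": -0.14,"ax": 0,"ay": 0,"az": 0},
    {"hand": 60,"x": -0.03,"y": 0,"z": -0.14,"ax": 0,"ay": 0,"az": 0},
    {"hand": 60,"x": -0.03,"y": 0,"z": -0.14,"ax": 0,"ay": 0,"az": 0},
  ],
)

```text
t: 16.05
tool_pos: [0.5757, -0.2813, 0.3868]
orientation: [2.557, 1.82, 0.001]
force: [0.4, -0.0, -0.3]
opening: 0.0556
gripper_force: 0.0
```

```bash
python3 - <<'E'
from h import *
p=camera_params('side');im,d=read_camera('side')
u,v=np.meshgrid(np.arange(640),np.arange(400));W=world(p,d,u,v)
h=cv2.cvtColor(im,cv2.COLOR_BGR2HSV);m=((h[...,0]<8)|(h[...,0]>172))&(h[...,1]>180)&(h[...,2]>90)&(abs(W[...,0]-.586)<.05)&(abs(W[...,1]+.25)<.05)
q=W[m];print(len(q),q.min(0),q.max(0));t=q[q[:,2]>q[:,2].max()-.004];print(np.median(t,0))
a=im[200:400,200:440];cv2.imwrite('pics/s5.png',cv2.resize(a,None,fx=3,fy=3,interpolation=cv2.INTER_CUBIC))
E
```

```text
209 [ 0.57498922 -0.26159169  0.03498257] [ 0.61224982 -0.20353461  0.09661612]
[ 0.58609595 -0.25013392  0.09468975]
```

View pics/s5.png

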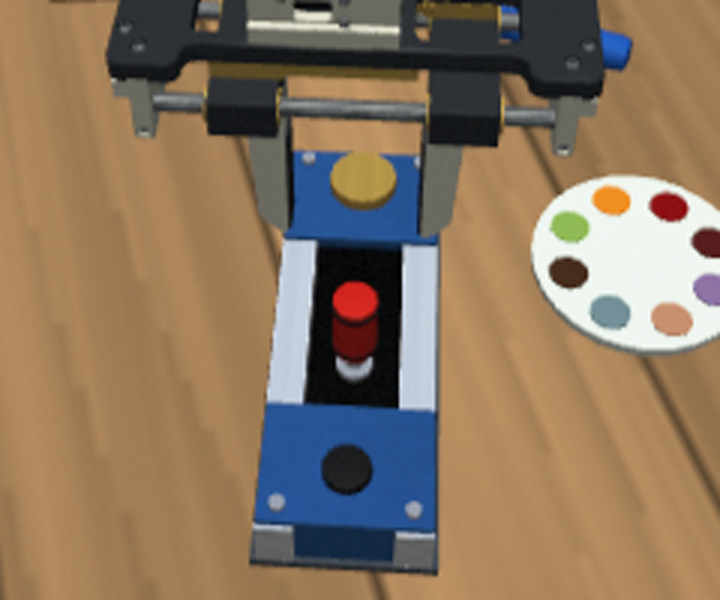

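The picture shows the pin upright on the strip (red top at (355,300), collar at (354,368)). Its top is 94.7 mm above the bench, against 94 mm expected when fully seated, and the gripper is clear.

```bash
python3 -c "
from plant import robot
print(robot.close_job())"
```

```text
the job is handed in; nothing more can be done
None
```

The pin is home in the strip's hole, collar down and released, with the robot clear; the feeling and seating forces I read stayed around 4 N, the bystanders were not touched, and I handed the job in at about 16 s (no verdict was returned).

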